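Zero the herb mill's fine grind without moving the coarse collar

TASK

On the shop's herb mill, turn the inner (fine) knob clockwise, as seen from above, until you feel it come up snugly against its sprung stop, and leave it bearing there; do not force it. Then push the lock lever right over, from leaning towards the mill's front to leaning towards its rear, to lock the setting. Leave the outer collar (coarse) exactly as it is set, and do not disturb the jar, the tin and the scoop.

Things in the scene. Friction and masses are not known exactly. Their poses are not given: they have to be found in the camera images.
- mill: Dark green herb mill fixed to the counter, 220 mm (x) by 310 (y) by 110 high. Origin: centre of its underside; z up; front (steel outlet plate) faces its -x. On its deck: the two concentric knobs at x = -20, y = 0 mm, axis vertical; a hopper funnel at x = 0, y = -113 mm, 74 mm wide, rim 165 mm above the counter; the lock lever at y = +115 mm; a motor cover 12 mm high at x = +78 mm.
- fine_grip (a point): Point on the knobs' common vertical axis, half-way up the inner (fine) knob: a round knurled steel knob, 30 mm in diameter, standing 30 mm proud of the outer collar. The point is 15 mm below its top, 16 mm above the collar's top, 145 mm above the counter. Clockwise from above closes the mill. It rubs steadily with about 0.12 N m and stays where left.
- fine: The fine knob; origin on the axis, at its foot. It carries a cam pin hidden in the housing. After 0.4 to 1.5 rad clockwise (hidden, varies) the pin meets the sprung stop and the turning torque rises by 1.2 N m per rad. Snug: 0.05 to 0.2 rad into the spring (0.06 to 0.24 N m added to the rubbing). Forced: beyond 0.27 rad (0.32 N m added).
- coarse_mark (a point): Short dark raised index line on the flat top of the outer collar (coarse), 28 mm from the axis. The collar is a knurled steel ring knob, 66 mm in diameter and 18 mm high (its top 129 mm above the counter), round the foot of the fine knob; it turns at a touch (0.03 N m).
- lock_tip (a point): Centre of the black ball, 26 mm in diameter, on the lock lever: a steel rod 10 mm thick, 55 mm from its pivot to this point, swinging in the mill's x-z plane. Pivot at x = 0, y = +115 mm of the mill, 132 mm above the counter, in a block 70 by 50 mm whose top is 135 mm above the counter (its 26 mm round hub reaches 145 mm).
- lock (a joint): Angle of the lock lever: near 0 it leans 0.5 rad towards the mill's front (-x), unlocked; 1.0 is the end of its travel, leaning 0.5 rad to the mill's rear (+x), locked. It needs about 1.5 N at the ball and stays where it is left.
- jar: Bystander: amber glass jar with black lid, 64 mm wide, 100 mm high, at one side of the mill (jar and tin may change sides). Origin: centre of its underside.
- tin: Bystander: metal tin with paper label, 68 mm wide, 90 mm high. Origin: centre of its underside.
- scoop: Bystander: long round-bowled metal scoop with a wooden handle, lying behind the mill (+x side). Origin: under its middle.

How it is judged:
By the outcome, as a careful person would: the job done as asked, in the order asked, and still so for the second after the job is handed in, with the robot touching nothing.
It also fails if it takes over 72 s, if anything falls off the work surface, if the arm or the gripper's body presses on something with over 40 N, if the wrist force passes 120 N, or if a joint passes its speed limit or range.

ROBOT

A 6-joint arm with a two-finger parallel gripper is mounted at the origin on the work surface. World frame = base frame: x ahead of the robot, y to its left, z up, the work surface at z = 0. Lengths are in m, angles in degrees, forces in N, time in s.
With the tool pointing down it reaches from about 0.3 to 0.875 m from the base axis. Payload 6.4 kg.
Tool frame: the origin (TCP) lies midway between the tips of the shut fingers; the grasp point (between the pads) lies 19 mm behind it; z points along the fingers, x is the direction in which the jaws open and shut, and the axes are right-handed (so a half turn about z gives the same grasp; the last joint's range is limited). The gripper opens to 88 mm and grips with 3 to 60 N. Pads are 18 mm wide; open, the fingers measure 123 mm over their backs; the gripper's body (75 mm by 187 mm) begins 45 mm behind the grasp point.
Start: joints at [-75.59, 10.359, 92.074, -0, 77.567, -11.82], TCP at [0.254, -0.516, 0.239] pointing down, gripper open.
Joint ranges: [-171.53, 171.53], [-51.25, 118.39], [17.06, 147.69], [-65.23, 245.23], [0, 150.52], [-178.68, 178.68]. Speed limits (degrees/s): [147.25, 147.25, 172.46, 180, 180, 180].

INTERFACE

Orientations are given as a 3x3 rotation matrix whose columns are the frame's x, y, z axes.
In Python, from station import env gives the robot as it stands.
- The arm moves only by the shell command python3 -m handwheel 'ROWS' [OPENING]. ROWS is JSON, one flat list of numbers, 4 for each row, row after row: the shift along the world's x, y, z in cm, then the turn about the world's z in rad. A call has 1 to 8 rows; each row shifts and turns the pose as measured when the row begins; what a row does not reach is not made up. A row lasts 1/8 s, in which the tool goes at most 62.5 mm and 10.7 degrees, less where a joint would pass 70% of its speed; a pose out of reach is approached as far as the arm can. A call is refused whole if a number of a shift passes 6.25 or a number of a turn 0.188, either way. A call with a gripper value outside its range is refused whole. OPENING is the opening, from 0 (shut) to 1 (fully open), set as the call begins (- or left out, the last holds). The fingers move at their own pace and stop on an object; the grip force is fixed at half the most. Time passes only in rows, so rows that do not move let the fingers close. It gives the time, the measured TCP pose, the force and the opening at its end, in the units of the state.
- env.get_state(): the state, without advancing time (a new reading comes with each control period).
- env.snapshot(name): name is "scene" or "top" or "wrist"; returns a dict with "pixels" (480x640x3 uint8, blue, green, red), "K" (3x3 intrinsics, pixels), "R" (3x3) and "t" (3): a world point X has camera coordinates R X + t; the wrist camera has in their place "T_tool_cam" (4x4, takes a point from camera to tool coordinates, whose origin is the TCP and whose axes are the tool frame's). Camera axes: x right, y down, z forward; pixel columns grow to the right and rows downward; lengths in m; the calibration is good to about 2 mm. A picture is of the moment at which its call begins: read the wrist's pose just before it. There is no depth.
- env.job_done(): hands the job in, once; it reports no verdict.
The state is a dict: "clock": time; "q": joint angles; "qvel": joint speeds; "effort": joint torques, N m; "ee_pos": TCP position; "ee_rot": TCP orientation; "wrist_force": force on the tool from outside, world axes, zero at the start; "wrist_torque": the same for the moment, N m; "gripper_width": finger opening in m.
Only numpy, scipy, OpenCV 4.12 (cv2) and the standard library are available. Lean on these libraries where they do the work, as an engineer would, in place of code of your own. Each camera call takes 0.05 s, during which the arm holds its last target. There are 200 camera calls.

## Working session

There is one attempt and no reset: what is moved stays moved. The work goes in short steps, Python scripts to look and compute and a shell command to move; the robot and the scene stay as the last step left them, time stands still between calls to the robot, and variables do not carry over. Pictures are saved under pics/ and viewed, about 8 in all and at most 12, crops included, and the job is handed in when it is done.

```bash
mkdir -p pics; python3 - <<'E'
from station import env
import cv2,numpy as np
for n in("scene","top"):
    s=env.snapshot(n); cv2.imwrite(f"pics/{n}0.png",s["pixels"]); np.savez(f"pics/{n}0.npz",K=s["K"],R=s["R"],t=s["t"])
    print(n,-s["R"].T@s["t"])
st=env.get_state(); print({k:np.round(v,3).tolist() for k,v in st.items()})
s=env.snapshot("wrist"); print(s["T_tool_cam"],s["K"])
E
```

```text
scene [1.18668637 0.51555596 0.91800688]
top [0.45915958 0.02943461 1.14556296]
{'clock': 0.1, 'q': [-75.593, 10.397, 92.125, 0.0, 77.568, -11.82], 'qvel': [-0.096, -0.13, -0.115, -0.024, 0.038, -0.015], 'effort': [0.001, -43.482, -34.27, 0.07, 0.034, -0.0], 'ee_pos': [0.254, -0.515, 0.238], 'ee_rot': [[0.442, -0.897, -0.0], [-0.897, -0.442, 0.002], [-0.002, -0.0, -1.0]], 'wrist_force': [-0.334, 0.318, -1.078], 'wrist_torque': [-0.049, -0.039, 0.009], 'gripper_width': 0.088}
[[ 9.99999789e-01 -5.92831520e-04 -2.66060298e-04 -1.49730350e-04]
 [ 6.46374262e-04  9.49500828e-01  3.13763861e-01 -8.15883058e-02]
 [ 6.66153664e-05 -3.13763967e-01  9.49501010e-01 -1.45991883e-01]
 [ 0.00000000e+00  0.00000000e+00  0.00000000e+00  1.00000000e+00]] [[382.56133367   0.         317.37046085]
 [  0.         382.56133367 238.84605853]
 [  0.           0.           1.        ]]
```

View pics/top0.png

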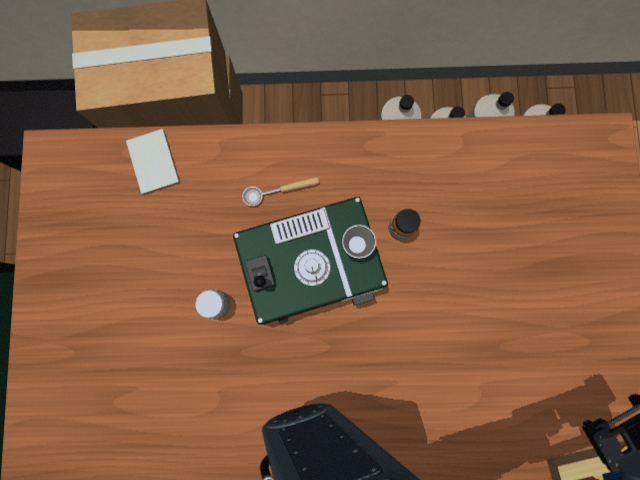

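View pics/scene0.png

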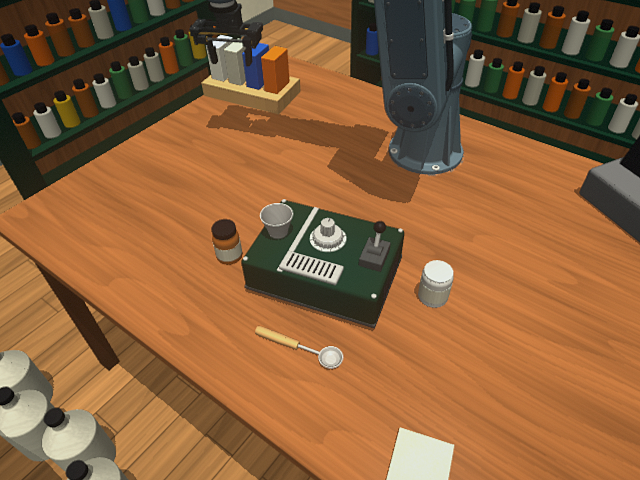

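Top view: mill corner screws at about (237,236), (357,200), (384,283) and (260,321); fine knob about (313,266); lever ball (260,282). The funnel and jar are on the right, the tin on the left.

```bash
cat >h.py <<'E'
import numpy as np,cv2
def bp(u,v,z,K,R,t):
    d=R.T@np.linalg.inv(K)@np.array([u,v,1.]); c=-R.T@t
    return c+d*(z-c[2])/d[2]
def wristcam(s,st):
    T=s["T_tool_cam"];Rw=np.array(st["ee_rot"])@T[:3,:3];c=np.array(st["ee_pos"])+np.array(st["ee_rot"])@T[:3,3]
    return s["K"],Rw.T,-Rw.T@c
E
python3 - <<'E'
from h import *
c=np.load("pics/top0.npz");C=(c["K"],c["R"],c["t"])
P=[bp(u,v,.11,*C) for u,v in((237,236),(357,200),(384,283),(260,321))]
print(np.round(P,3),np.mean(P,0))
# rear edge P0->P1 is mill -y direction
e=P[0]-P[1]+P[3]-P[2]; print("mill +y angle",np.degrees(np.arctan2(e[1],e[0])))
x=P[0]-P[3]+P[1]-P[2]; print("mill +x",np.degrees(np.arctan2(x[1],x[0])))
print("knob",bp(313,266,.16,*C),"ball",bp(260,282,.18,*C),"funnel",bp(360,240,.165,*C))
print("jar",bp(407,221,.1,*C),"tin",bp(210,303,.09,*C))
E
```

```text
[[ 0.629  0.212  0.11 ]
 [ 0.706 -0.066  0.11 ]
 [ 0.513 -0.12   0.11 ]
 [ 0.435  0.161  0.11 ]] [0.57108441 0.04674998 0.11      ]
mill +y angle 105.49547345491906
mill +x 15.155740782835746
knob [0.55113329 0.03877966 0.16      ] ball [0.51824242 0.15118523 0.18      ] funnel [ 0.60446742 -0.06421332  0.165     ]
jar [ 0.65568432 -0.18068476  0.1       ] tin [0.4784503 0.2779174 0.09     ]
```

```bash
python3 -m handwheel '[2.7,5,0,0.14,2.7,5,0,0.14,2.7,5,0,0.14,2.7,5,0,0.14,2.7,5,0,0.14,2.7,5,0,0.14,2.7,5,0,0.14,2.7,5,0,0.14]' 0.7
```

```text
clock: 1.15
ee_pos: [0.4719, -0.1053, 0.2363]
ee_rot: [[0.999, 0.034, -0.002], [0.034, -0.999, 0.001], [-0.001, -0.001, -1.0]]
wrist_force: [0.0, -0.4, -0.0]
gripper_width: 0.0614
```

```bash
python3 -m handwheel '[2.6,4.6,0,0,2.6,4.6,0,0,2.6,4.6,0,0,0,0,0,0,0,0,0,0]'; python3 - <<'E'
from station import env
from h import *
st=env.get_state(); s=env.snapshot("wrist"); cv2.imwrite("pics/w1.png",s["pixels"]); K,R,t=wristcam(s,st); np.savez("pics/w1.npz",K=K,R=R,t=t)
print(st["ee_pos"],st["wrist_torque"])
for X in([.5515,.040,.16],[.5515,.04,.129]):
    p=K@(R@np.array(X)+t); print(p[:2]/p[2])
E
```

```text
clock: 1.78
ee_pos: [0.5518, 0.0415, 0.2352]
ee_rot: [[0.999, 0.043, -0.003], [0.043, -0.999, 0.001], [-0.003, -0.001, -1.0]]
wrist_force: [0.3, -0.8, -0.0]
gripper_width: 0.0617
[0.55176484 0.04149725 0.23520052] [-0.06245022 -0.12018704 -0.02805213]
[317.49513392 254.60199504]
[317.63998066 238.89322915]
```

View pics/w1.png

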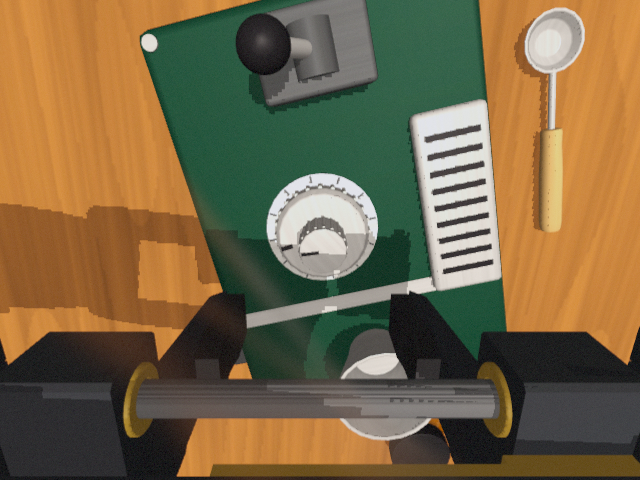

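Close view: collar about (322,240), fine knob near (323,247), coarse mark (287,247), ball (263,44). I'll enlarge the knob.

```bash
python3 - <<'E'
import cv2
im=cv2.imread("pics/w1.png")[165:290,250:395]; cv2.imwrite("pics/w1c.png",cv2.resize(im,None,fx=4.5,fy=4.5,interpolation=cv2.INTER_CUBIC))
E
```

```text
(no output)
```

View pics/w1c.png

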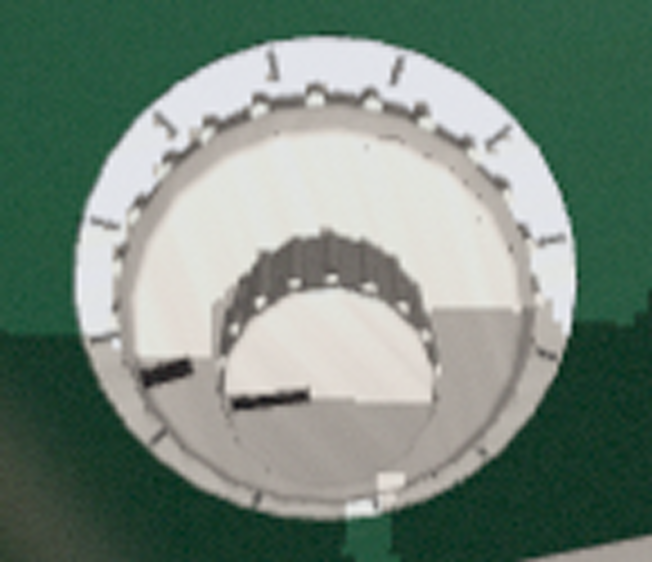

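Enlarged: the fine knob's top centre is at image (323.1,251.7), the coarse mark at (286.9,247.7), and the fine mark at about (310,254).

```bash
python3 - <<'E'
from h import *
c=np.load("pics/w1.npz");C=(c["K"],c["R"],c["t"])
k=bp(323.1,251.7,.16,*C);m=bp(286.9,247.7,.129,*C);f=bp(310,253.9,.16,*C);b=bp(263,44,.18,*C)
print(k,m,b,np.hypot(*(m-k)[:2]));print("coarse ang",np.degrees(np.arctan2(*(m-k)[1::-1])),"fine",np.degrees(np.arctan2(*(f-k)[1::-1])))
E
```

```text
[0.55486692 0.04205462 0.16      ] [0.53028542 0.03258895 0.129     ] [0.52091976 0.15294205 0.18      ] 0.026341007405817542
coarse ang -158.93965943400937 fine -167.37344005706257
```

```bash
python3 -m handwheel '[0.2,0,-4,0,0,0,-4,0,0,0,-1,0,0,0,0,0,0,0,0,0]'; python3 - <<'E'
from station import env
print(env.get_state()["ee_pos"],env.get_state()["wrist_torque"])
E
```

```text
clock: 2.45
ee_pos: [0.5543, 0.0356, 0.1469]
ee_rot: [[0.999, 0.034, 0.002], [0.034, -0.999, -0.001], [0.002, 0.001, -1.0]]
wrist_force: [-0.0, 0.2, -0.3]
gripper_width: 0.0614
[0.55430386 0.03558561 0.14691543] [-0.04071418 -0.0352915  -0.02531301]
```

```bash
python3 -m handwheel '[0,0.6,0,0,0,0,-0.6,0,0,0,0,0]';python3 -m handwheel '[0,0,0,0]'
```

```text
clock: 2.82
ee_pos: [0.556, 0.0419, 0.1435]
ee_rot: [[0.999, 0.034, 0.007], [0.034, -0.999, -0.001], [0.007, 0.002, -1.0]]
wrist_force: [0.7, -0.0, 0.4]
gripper_width: 0.0614
clock: 2.95
ee_pos: [0.5562, 0.042, 0.1437]
ee_rot: [[0.999, 0.035, 0.008], [0.035, -0.999, -0.001], [0.008, 0.002, -1.0]]
wrist_force: [0.4, 0.7, 0.2]
gripper_width: 0.0618
```

```bash
python3 -m handwheel '[-0.2,0,-0.7,0,0,0,0,0]';python3 -m handwheel '[0,0,0,0]'; python3 - <<'E'
from station import env
from h import *
st=env.get_state(); s=env.snapshot("wrist"); K,R,t=wristcam(s,st)
cv2.imwrite("pics/w2.png",s["pixels"]);print(st["ee_pos"])
E
```

```text
clock: 3.2
ee_pos: [0.5538, 0.0421, 0.136]
ee_rot: [[0.999, 0.035, 0.007], [0.035, -0.999, -0.001], [0.007, 0.002, -1.0]]
wrist_force: [0.0, -0.0, 0.3]
gripper_width: 0.0615
clock: 3.32
ee_pos: [0.5537, 0.042, 0.1359]
ee_rot: [[0.999, 0.035, 0.007], [0.035, -0.999, -0.001], [0.007, 0.002, -1.0]]
wrist_force: [0.3, 0.8, -0.3]
gripper_width: 0.0619
[0.55373883 0.0420335  0.13587727]
```

View pics/w2.png

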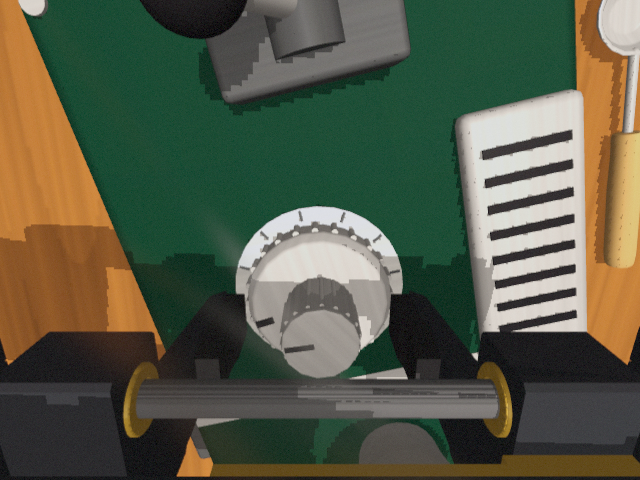

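Knob is centred between the fingers (about x=320), tips above the collar. Closing.

```bash
python3 -m handwheel '[0,0,0,0,0,0,0,0,0,0,0,0,0,0,0,0]' 0; cat >s.py <<'E'
from station import env
import numpy as np
st=env.get_state();R=np.array(st["ee_rot"])
print("yaw",round(np.arctan2(R[1,0],R[0,0]),4),"Tz",round(st["wrist_torque"][2],3),"q6",round(st["q"][5],1),"e6",round(st["effort"][5],3),"p",np.round(st["ee_pos"],4),"F",np.round(st["wrist_force"],1))
E
python3 s.py
```

```text
clock: 3.88
ee_pos: [0.5547, 0.042, 0.1362]
ee_rot: [[0.999, 0.034, 0.009], [0.034, -0.999, -0.001], [0.009, 0.002, -1.0]]
wrist_force: [3.8, 0.3, -3.0]
gripper_width: 0.029
yaw 0.0345 Tz 0.037 q6 -9.9 e6 0.014 p [0.5547 0.042  0.1362] F [ 3.8  0.3 -3. ]
```

```bash
python3 -m handwheel '[0,0,0,-0.08]' >/dev/null;python3 s.py; python3 -m handwheel '[0,0,0,-0.08]'>/dev/null;python3 s.py; python3 -m handwheel '[0,0,0,-0.08]'>/dev/null;python3 s.py; python3 -m handwheel '[0,0,0,-0.08]'>/dev/null;python3 s.py
```

```text
yaw -0.047 Tz 0.093 q6 -5.2 e6 -1.075 p [0.5547 0.042  0.1361] F [ 0.3  0.4 -0.4]
yaw -0.1293 Tz 0.144 q6 -0.4 e6 -0.762 p [0.5547 0.042  0.1361] F [ 0.9 -0.7  0.6]
yaw -0.2118 Tz 0.09 q6 4.4 e6 -0.76 p [0.5547 0.042  0.1361] F [ 2.  -0.1 -0.7]
yaw -0.2942 Tz 0.078 q6 9.2 e6 -0.756 p [0.5547 0.042  0.1362] F [ 1.5 -0.  -1.4]
```

```bash
python3 -m handwheel '[0,0,0,-0.06]' >/dev/null;python3 s.py; python3 -m handwheel '[0,0,0,-0.06]'>/dev/null;python3 s.py; python3 -m handwheel '[0,0,0,-0.06]'>/dev/null;python3 s.py
```

```text
yaw -0.3563 Tz 0.088 q6 12.7 e6 -0.456 p [0.5547 0.042  0.1361] F [ 1.1 -0.1 -1.2]
yaw -0.4181 Tz 0.184 q6 16.3 e6 -0.534 p [0.5547 0.042  0.1362] F [0.8 0.4 0.4]
yaw -0.4798 Tz 0.137 q6 19.9 e6 -0.534 p [0.5547 0.042  0.1362] F [ 0.9 -0.1 -0.9]
```

```bash
python3 -m handwheel '[0,0,0,-0.06]' >/dev/null;python3 s.py; python3 -m handwheel '[0,0,0,-0.06]'>/dev/null;python3 s.py
```

```text
yaw -0.5417 Tz 0.114 q6 23.5 e6 -0.535 p [0.5547 0.042  0.1361] F [ 2.   0.4 -1. ]
yaw -0.6035 Tz 0.164 q6 27.0 e6 -0.535 p [0.5547 0.0419 0.1361] F [ 1.6 -0.3  0. ]
```

At a constant 0.06 step, e6 repeats within 0.001, so it is a cleaner stop signal than Tz. I'll go on one or two rows at a time.

```bash
python3 -m handwheel '[0,0,0,-0.06]' >/dev/null;python3 s.py; python3 -m handwheel '[0,0,0,-0.06]'>/dev/null;python3 s.py
```

```text
yaw -0.6653 Tz 0.111 q6 30.6 e6 -0.535 p [0.5547 0.042  0.1361] F [ 1.1  0.5 -0.7]
yaw -0.7271 Tz 0.153 q6 34.2 e6 -0.534 p [0.5547 0.0419 0.1361] F [ 0.6 -0.5 -1.1]
```

```bash
python3 -m handwheel '[0,0,0,-0.06]' >/dev/null;python3 s.py; python3 -m handwheel '[0,0,0,-0.06]'>/dev/null;python3 s.py
```

```text
yaw -0.7889 Tz 0.176 q6 37.7 e6 -0.533 p [0.5547 0.042  0.1362] F [ 1.1  0.4 -0.1]
yaw -0.8508 Tz 0.143 q6 41.3 e6 -0.533 p [0.5547 0.042  0.1361] F [ 1.5 -0.  -1.1]
```

```bash
python3 -m handwheel '[0,0,0,-0.06]' >/dev/null;python3 s.py
```

```text
yaw -0.9126 Tz 0.135 q6 44.8 e6 -0.533 p [0.5547 0.042  0.1362] F [ 0.6  0.3 -1.3]
```

```bash
python3 -m handwheel '[0,0,0,-0.06]' >/dev/null;python3 s.py
```

```text
yaw -0.9744 Tz 0.199 q6 48.4 e6 -0.532 p [0.5547 0.042  0.1362] F [ 1.2 -0.1 -0.7]
```

```bash
python3 -m handwheel '[0,0,0,-0.06]' >/dev/null;python3 s.py
```

```text
yaw -1.0363 Tz 0.208 q6 51.9 e6 -0.509 p [0.5546 0.0419 0.1361] F [ 1.  -0.2 -0.3]
```

```bash
python3 -m handwheel '[0,0,0,-0.06]' >/dev/null;python3 s.py
```

```text
yaw -1.098 Tz 0.253 q6 55.5 e6 -0.454 p [0.5546 0.0419 0.1361] F [ 1.4  0.2 -1.5]
```

e6 has moved and Tz has risen by about 0.1, so the stop is met at a yaw near -1.0. I'll hold a few rows and average Tz.

```bash
for i in 1 2 3 4; do python3 -m handwheel '[0,0,0,0]' >/dev/null;python3 s.py;done
```

```text
yaw -1.0975 Tz 0.037 q6 55.5 e6 0.345 p [0.5546 0.0419 0.1361] F [ 2.  -1.1 -0. ]
yaw -1.0965 Tz 0.018 q6 55.4 e6 0.031 p [0.5546 0.0419 0.1361] F [ 0.9 -0.5 -0.9]
yaw -1.0959 Tz 0.001 q6 55.4 e6 -0.001 p [0.5546 0.0419 0.1361] F [ 0.6 -0.3 -0.1]
yaw -1.0956 Tz 0.026 q6 55.3 e6 -0.015 p [0.5546 0.042  0.1361] F [ 1.2  0.1 -0.4]
```

```bash
python3 -m handwheel '[0,0,0,-0.03]' >/dev/null;python3 s.py;  for i in 1 2 3; do python3 -m handwheel '[0,0,0,0]' >/dev/null;python3 s.py;done
```

```text
yaw -1.1266 Tz 0.233 q6 57.1 e6 -0.261 p [0.5546 0.0419 0.1361] F [ 0.7 -1.  -1.2]
yaw -1.1271 Tz 0.162 q6 57.2 e6 0.269 p [0.5546 0.0419 0.1361] F [ 0.7 -0.4 -1.1]
yaw -1.127 Tz 0.148 q6 57.2 e6 0.162 p [0.5546 0.0419 0.1361] F [ 1.2 -0.4 -1.4]
yaw -1.1269 Tz 0.125 q6 57.1 e6 0.132 p [0.5546 0.0419 0.1362] F [ 1.2 -0.7 -1.2]
```

Snug: about 0.11 rad past contact. I'll release and lift.

```bash
python3 -m handwheel '[0,0,0,0,0,0,0,0,0,0,0,0,0,0,0,0]' 0.7; python3 -m handwheel '[0,0,2,0,0,0,3,0,0,0,3,0,0,0,2,0,0,0,0,0]'; python3 s.py; python3 - <<'E'
from station import env
from h import *
st=env.get_state(); s=env.snapshot("wrist"); cv2.imwrite("pics/w3.png",s["pixels"]); K,R,t=wristcam(s,st); np.savez("pics/w3.npz",K=K,R=R,t=t)
p=K@(R@np.array([.5545,.042,.15])+t);u,v=(p[:2]/p[2]).astype(int);print(u,v)
cv2.imwrite("pics/w3c.png",cv2.resize(s["pixels"][max(v-80,0):v+60,u-75:u+75],None,fx=4,fy=4,interpolation=cv2.INTER_CUBIC))
E
```

```text
clock: 7.5
ee_pos: [0.5543, 0.042, 0.1361]
ee_rot: [[0.429, -0.903, -0.0], [-0.903, -0.429, -0.009], [0.008, 0.004, -1.0]]
wrist_force: [-0.5, 0.0, 0.3]
gripper_width: 0.0616
clock: 8.12
ee_pos: [0.5532, 0.042, 0.2383]
ee_rot: [[0.429, -0.903, -0.002], [-0.903, -0.429, -0.008], [0.007, 0.005, -1.0]]
wrist_force: [0.8, 0.3, 0.8]
gripper_width: 0.062
yaw -1.1273 Tz 0.022 q6 57.1 e6 -0.002 p [0.5532 0.042  0.2383] F [0.8 0.3 0.8]
317 242
```

View pics/w3c.png

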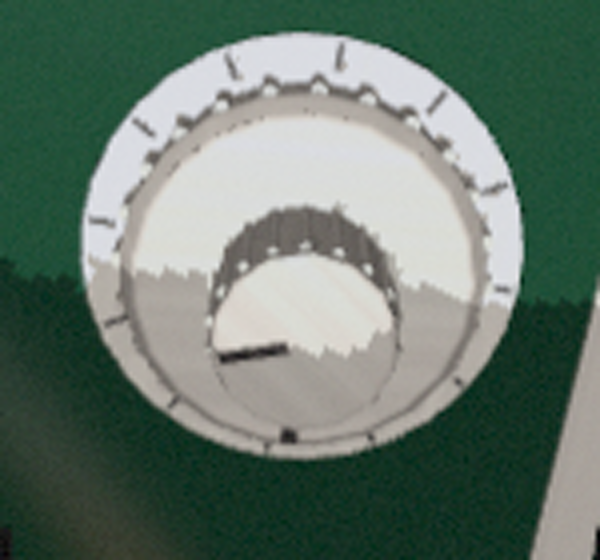

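After release: fine mark from (222,358) to (288,347) in the crop, knob top centre about (305,343), coarse mark (288,436).

```bash
python3 - <<'E'
from h import *
c=np.load("pics/w1.npz");C=(c["K"],c["R"],c["t"]); d=np.load("pics/w3.npz");D=(d["K"],d["R"],d["t"])
def a(C,o,s,p,q,z):
    P=bp(o[0]+p[0]/s,o[1]+p[1]/s,z,*C);Q=bp(o[0]+q[0]/s,o[1]+q[1]/s,z,*C);return np.arctan2(*(Q-P)[1::-1])
f1=a(C,(250,165),4.5,(310,395),(232,404),.16);f2=a(D,(242,162),4,(288,347),(222,358),.16)
k=bp(242+305/4,162+343/4,.16,*D);m=bp(242+288/4,162+436/4,.129,*D)
print("fine turned",f2-f1,"knob",k,"coarse ang",np.degrees(np.arctan2(*(m-k)[1::-1])))
print("target delta", np.array([.4826,.1414])-[.5532,.042])
E
```

```text
fine turned 5.162708463058115 knob [0.5546918  0.04177239 0.16      ] coarse ang -160.07513179127838
target delta [-0.0706  0.0994]
```

Fine turned about -1.12 rad (the yaw changed by 1.16, so they agree within reading error). Coarse is unchanged within about 1°. Now the lever.

```bash
python3 -m handwheel '[-3.5,5,0,-0.09,-3.5,5,0,-0.09,0,0,0,0,0,0,0,0]' 0; python3 -m handwheel '[0,0,-3,0,0,0,0,0]'; python3 s.py
```

```text
clock: 8.68
ee_pos: [0.4788, 0.1434, 0.2317]
ee_rot: [[0.254, -0.967, -0.012], [-0.967, -0.254, -0.007], [0.004, 0.014, -1.0]]
wrist_force: [0.3, 1.1, -0.7]
gripper_width: 0.0236
clock: 8.93
ee_pos: [0.4797, 0.1417, 0.2003]
ee_rot: [[0.253, -0.967, -0.013], [-0.967, -0.253, -0.008], [0.004, 0.015, -1.0]]
wrist_force: [0.2, 0.4, -0.0]
gripper_width: 0.0034
yaw -1.3149 Tz -0.023 q6 78.6 e6 0.01 p [0.4797 0.1417 0.2003] F [ 0.2  0.4 -0. ]
```

```bash
python3 -m handwheel '[0,0,-3,0,0,0,0,0]'; python3 s.py; python3 -m handwheel '[1,0.27,0,0,1,0.27,0,0]'>/dev/null; python3 s.py; python3 -m handwheel '[1,0.27,0,0,1,0.27,0,0]'>/dev/null; python3 s.py
```

```text
clock: 9.18
ee_pos: [0.4818, 0.1401, 0.1713]
ee_rot: [[0.251, -0.968, -0.012], [-0.968, -0.251, -0.008], [0.005, 0.013, -1.0]]
wrist_force: [-0.0, 0.8, 0.4]
gripper_width: 0.0005
yaw -1.3168 Tz 0.003 q6 78.5 e6 0.006 p [0.4818 0.1401 0.1713] F [-0.   0.8  0.4]
yaw -1.318 Tz -0.026 q6 79.0 e6 -0.02 p [0.5046 0.1451 0.1744] F [-3.7 -0.1  3.3]
yaw -1.3177 Tz 0.0 q6 79.5 e6 -0.026 p [0.5271 0.1512 0.1762] F [-2.1 -0.   0.7]
```

```bash
python3 -m handwheel '[0.7,0.2,-0.3,0,0.7,0.2,-0.2,0]'>/dev/null; python3 s.py; python3 -m handwheel '[0.5,0.14,-0.1,0]'>/dev/null; python3 s.py;python3 -m handwheel '[0.2,0.05,-0.1,0]'>/dev/null; python3 s.py
```

```text
yaw -1.3173 Tz 0.004 q6 79.8 e6 -0.02 p [0.5426 0.1557 0.1711] F [-1.5 -0.4  1.4]
yaw -1.3173 Tz -0.019 q6 79.9 e6 -0.009 p [0.548  0.1572 0.1697] F [-1.3 -0.9  0.6]
yaw -1.3169 Tz 0.039 q6 80.0 e6 0.044 p [0.5488 0.1576 0.1684] F [-11.4  -2.1   8.2]
```

End stop felt where it was expected. I'll back off and rise.

```bash
python3 -m handwheel '[-1.5,-0.4,0,0,-2.5,-0.7,0,0,0,0,4,0,0,0,5,0,-5,0,3,0,-5,0,0,0,-5,0,0,0,0,0,0,0]'; python3 s.py; python3 - <<'E'
from station import env
import cv2,numpy as np
s=env.snapshot("top");a=s["pixels"][180:340,190:430]
s=env.snapshot("scene");b=s["pixels"][180:400,190:480]
a=cv2.resize(a,(480,320),interpolation=cv2.INTER_CUBIC);
cv2.imwrite("pics/fin.png",a);cv2.imwrite("pics/fin2.png",cv2.resize(b,None,fx=2.5,fy=2.5,interpolation=cv2.INTER_CUBIC))
E
```

```text
clock: 11.18
ee_pos: [0.3543, 0.1456, 0.2903]
ee_rot: [[0.25, -0.968, -0.007], [-0.968, -0.25, -0.008], [0.007, 0.008, -1.0]]
wrist_force: [0.8, 0.5, -0.6]
gripper_width: 0.0003
yaw -1.3182 Tz -0.013 q6 80.4 e6 0.036 p [0.3543 0.1456 0.2903] F [ 0.8  0.5 -0.6]
```

View pics/fin2.png

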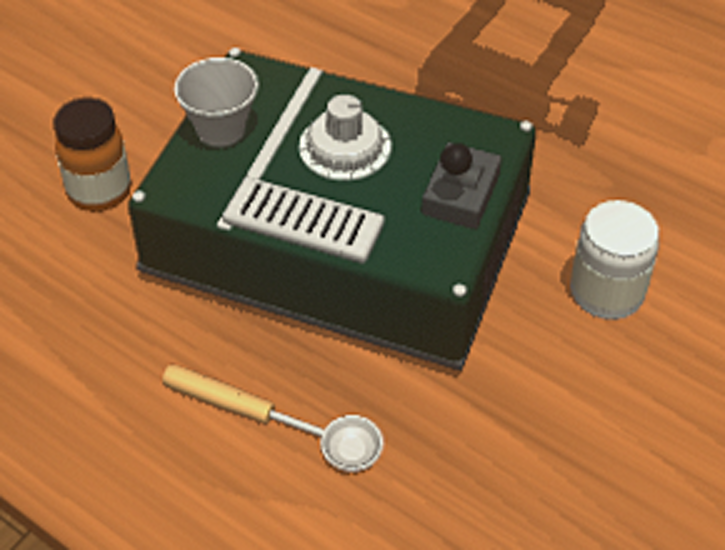

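View pics/fin.png

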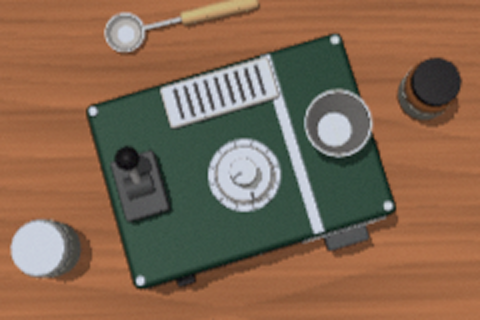

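Both views show the lever leaning to the rear, with the ball at top-view pixel (253,258.5). The jar, tin and scoop look unmoved, and the arm is clear.

```bash
python3 - <<'E'
from h import *
from station import env
c=np.load("pics/top0.npz");b=bp(253,258.5,.18,c["K"],c["R"],c["t"]);print(b,"x along mill from pivot",(b-[.5434,.158,.18])@[.965,.264,0])
print(env.job_done())
E
```

```text
[0.56847501 0.16566504 0.18      ] x along mill from pivot 0.0262209524679124
the job is handed in; nothing more can be done
None
```

I turned the fine knob about 1.1 rad clockwise until it met its sprung stop and left it bearing there. I then pushed the lock lever right over to its rear end stop, backed the arm clear and handed the job in at about 11 s.

**Fine knob:**
- I stopped about 0.11 rad past the point where the stop was felt. The measured torque rise suggests 0.085 to 0.1 rad. Both are inside the snug range of 0.05 to 0.2 rad.
- The knob's mark, read after I let go, showed a turn of about 1.12 rad, while the gripper had turned 1.16. That 0.04 rad difference is close to what I can read from the image, but a small slip or spring-back cannot be ruled out.

**Lock lever:** The force rose to about 14 N in total where the end stop was expected. The last image puts the ball 26 mm to the rear of its pivot, which matches fully locked.

**Outer collar:** Its mark read -158.9° before and -160.1° after the fine knob was turned, which is within reading error. The gripper stayed about 7 mm above it, and the final picture shows the mark in the same direction.

**Jar, tin and scoop:** They look unmoved in the final pictures; I checked this by eye only.

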